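# Put the blade cover on the vegetable slicer

## Robot

A 6-joint arm with a two-finger parallel gripper is mounted at the origin on the work surface. World frame = base frame: x ahead of the robot, y to its left, z up, the work surface at z = 0. Lengths are in mm, angles in degrees, forces in N, time in s.
With the tool pointing down it reaches from about 350 to 850 mm from the base axis. Payload 8.1 kg.
Tool frame: the origin (TCP) lies midway between the tips of the shut fingers; the grasp point (between the pads) lies 19 mm behind it; z points along the fingers, y is the line along which they close (so a half turn about z gives the same grasp; the last joint's range is limited). The gripper opens to 85 mm and grips with 20 to 120 N. Pads are 22 mm wide; open, the fingers measure 114 mm over their backs; the gripper's body (76 mm by 85 mm) begins 54 mm behind the grasp point. The pads swing forward as they close: fully open they stand 13 mm farther back than shut.
Start: joints at [-76.226, 7.471, 85.268, -0, 87.261, -4.893], TCP at [192.06, -568.435, 231.292] pointing down, gripper open.
Joint ranges: [-169.43, 169.43], [-51.17, 129.36], [1.28, 143.12], [-76.62, 256.62], [0, 156.53], [-152.29, 152.29]. Speed limits (degrees/s): [136.94, 136.94, 159.86, 180, 180, 180].

## Interface

Orientations are given as [roll, pitch, yaw] about the fixed x, y, z axes, in that order (R = Rz(yaw) Ry(pitch) Rx(roll)).
In Python, from bench import r gives the robot as it stands. The module is installed in compiled form; this text tells all that it offers.
- The arm moves only by the tool jog_arm, never from a script. Its argument "rows" is a list of rows, each a list of 2 entries, a list of its own where there are three numbers: the shift along the tool's x, y, z in mm, then the turn, a rotation vector about the tool's x, y, z in rad. A call has 1 to 10 rows; each row is the pose to reach, as a shift and turn from the pose commanded when the call began, along the tool's axes at that moment; what a row does not reach only later rows make up. A row lasts 1/10 s, in which the tool goes at most 50 mm and 8.59 degrees, less where a joint would pass 70% of its speed; a pose out of reach is approached as far as the arm can. A call with a gripper value outside its range is refused whole. "grip" is the finger opening in mm, from 0 to 85.4, set as the call begins (left out, the last holds). The fingers move at their own pace and stop on an object; "force" is the grip in N (left out, the last holds). Time passes only in rows, so rows that repeat a pose let the fingers close. It gives the time, the measured TCP pose, the force, the opening and the grip force at its end, in the units of the state.
- r.sense(): the state, without advancing time (a new reading comes with each control period).
- r.snapshot(name): name is "side" or "top"; returns (picture, depth): 480x640x3 uint8, blue, green, red; 480x640 float32, mm along the optical axis (not along the pixel's ray), 0 where there is no reading.
- r.camera_params(name): a dict with "fx", "fy", "cx", "cy" (pixels), "pose" (4x4, takes a point from camera to world coordinates). Camera axes: x right, y down, z forward; pixel columns grow to the right and rows downward; lengths in mm; the calibration is good to about 2 mm. A picture is of the moment at which its call begins. camera_params takes no time and is no camera call.
- r.hand_in(): hands the job in; it is judged then, once.
The state is a dict: "time": time; "joint_pos": joint angles; "qd": joint speeds; "joint_efforts": joint torques, N m; "tool_pos": TCP position; "tcp_rot": TCP orientation; "ft_force": force on the tool from outside, world axes, zero at the start; "wrist_torque": the same for the moment, N m; "finger_gap": finger opening in mm; "grip_force": force on a finger pad.
Only numpy, scipy, OpenCV 4.12 (cv2) and the standard library are available. Lean on these libraries where they do the work, as an engineer would, in place of code of your own. Each camera call takes 0.05 s, during which the arm holds its last target. There are 200 camera calls.

## Task

Pick up the wooden blade cover by its grip bar and put it on the sloping slicer: lower it over the two steel pins until it lies flush on the ramp, keeping hold of it until it is fully down, then let go and move the hand clear. Leave the jar, the bowl and the mug where they are.

Things in the scene. Friction and masses are not known exactly. Their poses are not given: they have to be found in the camera images.
- deck: Ramp of the wooden slicer (fixed, on either side, turned up to 0.35 rad), 330 x 130 mm, sloping 28 degrees, low end towards the robot. Origin: centre of its top surface, midway between the pins, 102 mm above the counter. x up the slope, y across, z square out of it. Rails 8 mm high along both long edges, 112 mm apart. Steel blade flush between the pins. Pins at x = -58 and +58 mm, y = 0.
- pin_low (a point): Tip of the lower steel pin, which stands square to the ramp, 24 mm tall, 10 mm in diameter, the last 8 mm tapering to 4 mm.
- pin_high (a point): Tip of the upper steel pin, the same as the lower one, 116 mm further up the slope.
- cover: Wooden blade cover, 0.2 kg, flat on the counter, bar up: plate 150 (x) x 90 (y) x 12 mm with two 14 mm through holes at x = -58 and +58 mm, y = 0; grip bar 70 mm long (x), 24 mm wide (y), from 12 to 48 mm above the underside. Origin: centre of the underside; z up through the bar. Same when turned half round about z; may go on either way.
- jar: Bystander: glass jar with wooden lid, 84 mm diameter, 130 mm tall, origin at its underside.
- bowl: Bystander: white bowl, 130 mm diameter, 60 mm tall, origin at its underside.
- mug: Bystander: white mug, 80 mm diameter, 95 mm tall, origin at its underside.

How it is judged:
By the outcome, as a careful person would: the job done as asked, in the order asked, and still so for the second after the job is handed in, with the robot touching nothing.
It also fails if it takes over 42 s, if anything falls off the work surface, if the arm or the gripper's body presses on something with over 40 N, if the wrist force passes 120 N, or if a joint passes its speed limit or range.

## Working session

There is one attempt and no reset: what is moved stays moved. The work goes in short steps, Python scripts to look and compute and a tool call to move; the robot and the scene stay as the last step left them, time stands still between calls to the robot, and variables do not carry over. Pictures are saved under pics/ and viewed, at most 10 in all, crops included, and the job is handed in when it is done.

Besides the shell and the picture viewer there is one more tool, called by a JSON object that holds its "name" and its "arguments", one argument or row to a line. jog_arm: Moves the arm, as the interface text tells. Its arguments: {"type":"object","properties":{"rows":{"type":"array"},"grip":{"type":"number"},"force":{"type":"number"}},"required":["rows"]}

```bash
mkdir -p pics; python3 - <<'E'
from bench import r
import cv2,numpy as np
for n in("side","top"):
    im,d=r.snapshot(n); cv2.imwrite(f"pics/{n}0.png",im); np.save(f"pics/{n}0.npy",d)
    p=r.camera_params(n); print(n,p['fx'],p['fy'],p['cx'],p['cy'],np.round(p['pose'],3).tolist())
s=r.sense(); print(s)
E
```

```text
side 483.0602609175131 483.0602609175131 319.54469538209725 237.74465958748576 [[-0.666, -0.577, 0.473, 5.237], [-0.746, 0.507, -0.432, 563.184], [0.009, -0.64, -0.768, 1110.115], [0.0, 0.0, 0.0, 1.0]]
top 450.8725799395285 450.8725799395285 326.01095678044777 235.65899741354386 [[-0.12, -0.967, 0.226, 373.312], [-0.993, 0.117, -0.031, 18.329], [0.003, -0.228, -0.974, 1170.071], [0.0, 0.0, 0.0, 1.0]]
{'time': 0.1, 'joint_pos': array([-7.62269036e+01,  7.51167402e+00,  8.53226684e+01, -1.53620711e-03,
        8.72613626e+01, -4.89421741e+00]), 'qd': array([-0.00346875,  0.00267289, -0.09255897, -0.04960351,  0.00271833,
       -0.07131324]), 'joint_efforts': array([ 2.35680978e-03, -5.70953822e+01, -5.01938832e+01, -5.92872311e-05,
        8.26808828e-03, -1.78062203e-05]), 'tool_pos': array([ 191.92658657, -567.95696348,  230.34357752]), 'tcp_rot': array([-1.79904513e+02, -6.63645976e-03,  1.86673829e+01]), 'ft_force': array([ 0.24273561, -0.16052308, -0.12493257]), 'wrist_torque': array([ 0.00106812, -0.00035634, -0.01407318]), 'grip_force': 0.0, 'finger_gap': 85.19736423175041}
```

View pics/side0.png

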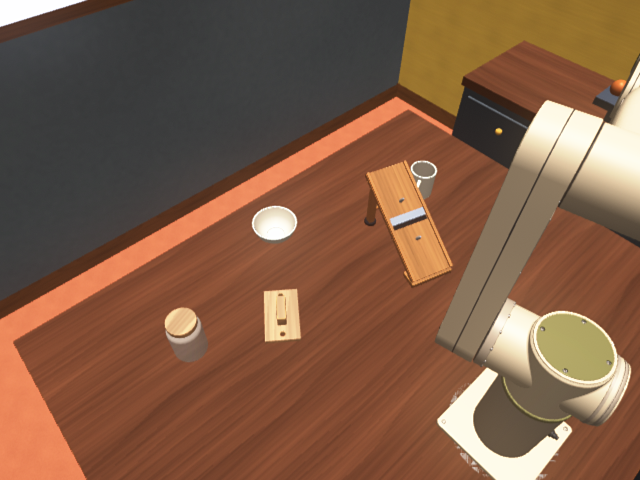

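View pics/top0.png

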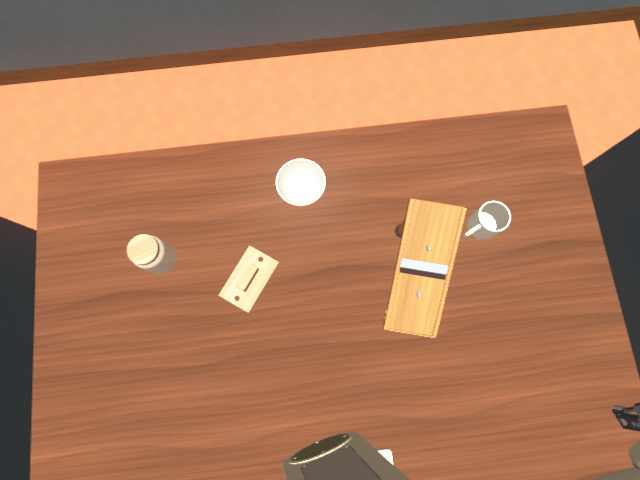

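The side view shows the cover near (282,315) and the pins near (418,238) and (402,200). In the top view the cover is near (249,279) and the pins near (429,247) and (419,294). Next I'll enlarge these areas.

```bash
python3 - <<'E'
import cv2,numpy as np
s=cv2.imread("pics/side0.png");t=cv2.imread("pics/top0.png")
def c(im,x,y,w=80,h=60,k=5):return cv2.resize(im[y:y+h,x:x+w],None,fx=k,fy=k,interpolation=cv2.INTER_CUBIC)
o=np.vstack([np.hstack([c(s,242,285),c(s,370,190)]),np.hstack([c(t,209,247,80,66,5)[:300],c(t,385,240)])])
cv2.imwrite("pics/z.png",o)
for im,p in((s,(270,310)),(s,(282,300)),(t,(240,265)),(t,(265,265)),(t,(249,279)),(t,(410,300)),(s,(430,260))): print(p,im[p[1],p[0]],cv2.cvtColor(im,cv2.COLOR_BGR2HSV)[p[1],p[0]])
E
```

```text
(270, 310) [161 215 245] [ 19  87 245]
(282, 300) [154 206 241] [ 18  92 241]
(240, 265) [198 245 254] [ 25  56 254]
(265, 265) [210 249 255] [ 26  45 255]
(249, 279) [179 243 254] [ 26  75 254]
(410, 300) [121 195 248] [ 17 131 248]
(430, 260) [ 89 153 225] [ 14 154 225]
```

View pics/z.png

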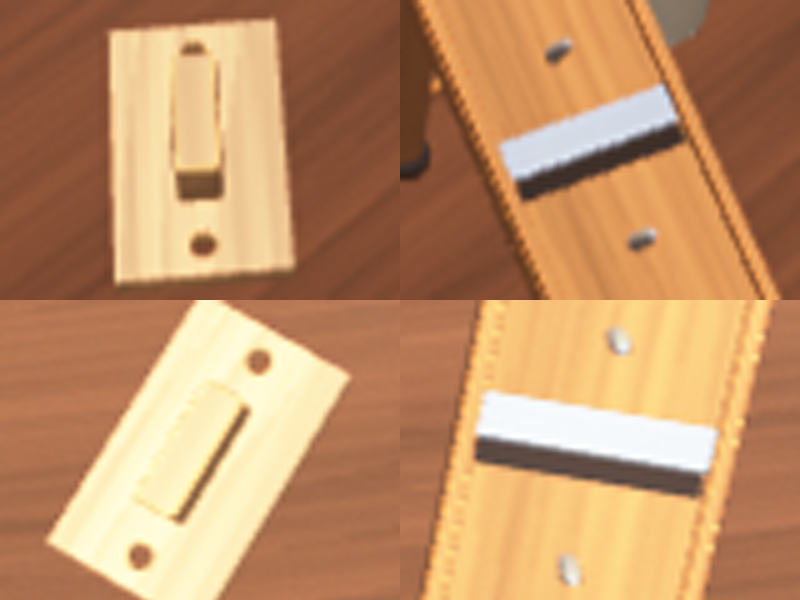

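The crops show the cover with its bar and both holes, and the pins as grey blobs in both views. Next I'll measure.

```bash
cat > h.py <<'E'
import cv2,numpy as np
from bench import r
P={n:r.camera_params(n) for n in("side","top")}
def load(n,k): return cv2.imread(f"pics/{n}{k}.png"),np.load(f"pics/{n}{k}.npy")
def snap(n,k):
    im,d=r.snapshot(n);cv2.imwrite(f"pics/{n}{k}.png",im);np.save(f"pics/{n}{k}.npy",d);return im,d
def ray(n,uv):
    p=P[n];v=np.array([(uv[0]-p['cx'])/p['fx'],(uv[1]-p['cy'])/p['fy'],1]);return p['pose'][:3,3],p['pose'][:3,:3]@v
def plane(n,uv,z):
    o,d=ray(n,uv);return o+d*(z-o[2])/d[2]
def cloud(n,d):
    v,u=np.mgrid[:480,:640];p=P[n]
    X=np.stack([(u-p['cx'])/p['fx']*d,(v-p['cy'])/p['fy']*d,d],-1)
    return X@p['pose'][:3,:3].T+p['pose'][:3,3]
def tri(a,b):
    (o,d),(q,e)=ray('side',a),ray('top',b)
    s=np.linalg.lstsq(np.stack([d,-e],1),q-o,rcond=None)[0]
    A,B=o+d*s[0],q+e*s[1];return (A+B)/2,np.linalg.norm(A-B)
def proj(n,X):
    p=P[n];c=np.linalg.inv(p['pose'])@np.append(X,1);return np.array([p['fx']*c[0]/c[2]+p['cx'],p['fy']*c[1]/c[2]+p['cy']])
def blob(m,x,y,w=8):
    s=m[y-w:y+w+1,x-w:x+w+1].astype(np.uint8);n,l,st,c=cv2.connectedComponentsWithStats(s)
    i=1+np.argmax(st[1:,4]);return c[i]+[x-w,y-w],st[i,4]
E
python3 - <<'E'
from h import *
np.set_printoptions(precision=1,suppress=True)
I={n:load(n,0) for n in P};H={n:cv2.cvtColor(I[n][0],cv2.COLOR_BGR2HSV) for n in P}
pin={}
for n,l in(("side",dict(low=(418,238),high=(402,200))),("top",dict(low=(419,294),high=(429,248)))):
    for k,(x,y) in l.items():
        pin[n,k]=blob(H[n][...,1]<90,x,y);print(n,k,pin[n,k])
for k in("low","high"): print(k,tri(pin['side',k][0],pin['top',k][0]))
C={n:cloud(n,I[n][1]) for n in P}
# ramp plane and edges
for n in P:
    c=C[n].reshape(-1,3);S=H[n].reshape(-1,3)
    m=(S[:,1]>95)&(S[:,2]>170)&(c[:,2]>25)&(c[:,2]<250)&(c[:,0]>300)&(c[:,1]>-400)&(c[:,1]<200)
    m&=np.isfinite(c).all(1);q=c[m]
    mm=m.reshape(480,640);k,l,st,cc=cv2.connectedComponentsWithStats(mm.astype(np.uint8));i=1+np.argmax(st[1:,4]);q=C[n][l==i]
    for _ in range(3):
        a,*_r=np.linalg.lstsq(np.c_[q[:,:2],np.ones(len(q))],q[:,2],rcond=None);e=q[:,2]-np.c_[q[:,:2],np.ones(len(q))]@a
        q2=q[abs(e)<3]; 
        if len(q2)>50:q=q2
    nn=np.r_[-a[:2],1];nn/=np.linalg.norm(nn);print(n,'plane',len(q),a,nn,np.degrees(np.arccos(nn[2])),'upslope yaw',np.degrees(np.arctan2(a[1],a[0])),e.std())
    # cover
    z=C[n][...,2];base=np.zeros((480,640),bool);u,v=((282,315) if n=="side" else (249,279));base[v-45:v+45,u-45:u+45]=1
    for lo,hi in((7,20),(40,60)):
        pm=base&(z>lo)&(z<hi);k,l,st,cc=cv2.connectedComponentsWithStats(pm.astype(np.uint8));i=1+np.argmax(st[1:,4])
        q=C[n][l==i];rr=cv2.minAreaRect(q[:,:2].astype(np.float32));print(n,'cover',lo,len(q),rr,np.median(q[:,2]))
    light=((H[n][...,2]>200)&(H[n][...,1]<115)&base).astype(np.uint8)
    ct=max(cv2.findContours(light,0,2)[0],key=cv2.contourArea);print('corners',cv2.minAreaRect(ct),cv2.approxPolyDP(ct,6,True).reshape(-1,2).tolist())
E
```

```text
side low (array([418. , 237.2]), np.int32(13))
side high (array([401.3, 199.3]), np.int32(12))
top low (array([418.5, 293.5]), np.int32(22))
top high (array([428.5, 247.8]), np.int32(19))
low (array([ 457. , -218.9,   85.5]), np.float64(0.9509277030280465))
high (array([ 554.9, -247.6,  140.5]), np.float64(1.2200344072360403))
side plane 2285 [   0.5   -0.1 -191.9] [-0.5  0.1  0.9] 27.939847480632796 upslope yaw -15.296598076832725 1.4838956015225953
side cover 7 1446 ((554.616455078125, 193.7569580078125), (89.82382202148438, 154.00030517578125), 53.67243576049805) 12.006499572486405
side cover 40 222 ((553.98486328125, 194.39581298828125), (23.281267166137695, 69.9862060546875), 51.29887008666992) 47.55558547340888
corners ((280.7346496582031, 314.6678466796875), (49.530967712402344, 35.12599182128906), 85.76361083984375) [[296, 289], [264, 292], [265, 340], [300, 337]]
top plane 4082 [   0.5   -0.2 -192.7] [-0.4  0.1  0.9] 27.944077818365287 upslope yaw -16.795273522606575 1.4074578174640686
top cover 7 1647 ((554.2271728515625, 192.3777313232422), (91.84530639648438, 149.832763671875), 53.510345458984375) 12.00357105428202
top cover 40 270 ((553.9266357421875, 192.08163452148438), (24.505773544311523, 69.73308563232422), 53.15052032470703) 47.23856760934825
corners ((248.25, 278.25), (35.32870864868164, 59.853004455566406), 30.963756561279297) [[251, 246], [219, 293], [248, 312], [278, 263]]
```

Both views agree. The pins are 116.0 mm apart, the slope is 28° and the yaw is about -16.4°. The cover is at about (554,193) with its yaw near -36.5°. I'll refine the yaw from the holes and work out the first move.

```bash
cat >> h.py <<'E'
from scipy.spatial.transform import Rotation as Ro
DIR_N=Ro.from_euler('ZYX',[163.6,0,180],degrees=True)
def toolR(yaw,tilt=0):  # tool x along heading yaw, z down; tilt: cover pitch with x heading downslope
    return Ro.from_euler('ZY',[yaw,tilt],degrees=True)*Ro.from_euler('X',180,degrees=True)
def go(pos,R):
    s=r.sense();R0=Ro.from_euler('xyz',s['tcp_rot'],degrees=True)
    print('t',round(s['time'],2),'at',np.round(s['tool_pos'],1),np.round(s['tcp_rot'],1),'F',np.round(s['ft_force'],1),'gap',round(s['finger_gap'],1))
    print('shift',np.round(R0.inv().apply(np.array(pos)-s['tool_pos']),1),'turn',np.round((R0.inv()*R).as_rotvec(),3))
E
python3 - <<'E'
from h import *
g=cv2.cvtColor(load('top',0)[0],cv2.COLOR_BGR2GRAY);s=cv2.cvtColor(load('side',0)[0],cv2.COLOR_BGR2GRAY)
def hole(g,x,y,w=4):
    p=g[y-w:y+w+1,x-w:x+w+1].astype(float);p=np.clip(p.max()*.85-p,0,None);v,u=np.mgrid[y-w:y+w+1,x-w:x+w+1];return (u*p).sum()/p.sum(),(v*p).sum()/p.sum()
a,b=hole(g,261,259),hole(g,237,298);A,B=plane('top',a,10),plane('top',b,10)
print(a,b,A,B,(A+B)/2,np.linalg.norm(A-B),np.degrees(np.arctan2(*(A-B)[1::-1])))
go((554,193,150),toolR(143.5))
E
```

```text
(np.float64(260.28685386088074), np.float64(258.8631142310147)) (np.float64(236.56608537836343), np.float64(297.84482758620686)) [601.02122586 159.47883249  10.        ] [507.42987064 228.54536173  10.        ] [554.22554825 194.01209711  10.        ] 116.3164959715176 -36.42578347558014
t 0.1 at [ 191.9 -568.   230.3] [-179.9   -0.    18.7] F [ 0.2 -0.2 -0.1] gap 85.2
shift [ 586.6 -604.9   81.4] turn [-1.000e-03 -2.000e-03 -2.179e+00]
```

{"name": "jog_arm", "arguments": {
  "rows": [
    [[290,-300,0],[0,0,-1.1]],
    [[290,-300,0],[0,0,-1.1]],
    [[290,-300,0],[0,0,-1.1]],
    [[290,-300,0],[0,0,-1.1]],
    [[290,-300,0],[0,0,-1.1]],
    [[290,-300,0],[0,0,-1.1]],
    [[290,-300,0],[0,0,-1.1]],
    [[290,-300,0],[0,0,-1.1]],
    [[290,-300,0],[0,0,-1.1]],
    [[290,-300,0],[0,0,-1.1]]
  ],
  "grip": 85
}}

```text
time: 1.1
tool_pos: [371.5, -189.1, 231.1]
tcp_rot: [180.0, -0.0, 81.9]
ft_force: [-0.0, -1.0, -0.1]
finger_gap: 85.4
grip_force: 0.0
```

```bash
python3 -c "
from h import *
go((554.1,193.4,130),toolR(143.6))"
```

```text
t 1.1 at [ 371.5 -189.1  231.1] [180.   -0.   81.9] F [-0.  -1.  -0.1] gap 85.4
shift [404.3 127.1 101.3] turn [ 0.000e+00 -1.000e-03 -1.076e+00]
```

{"name": "jog_arm", "arguments": {
  "rows": [
    [[404,127,60],[0,0,-1.076]],
    [[404,127,60],[0,0,-1.076]],
    [[404,127,60],[0,0,-1.076]],
    [[404,127,60],[0,0,-1.076]],
    [[404,127,60],[0,0,-1.076]],
    [[404,127,60],[0,0,-1.076]],
    [[404,127,60],[0,0,-1.076]],
    [[404,127,60],[0,0,-1.076]],
    [[404,127,60],[0,0,-1.076]],
    [[404,127,60],[0,0,-1.076]]
  ]
}}

```text
time: 2.1
tool_pos: [555.3, 191.7, 169.4]
tcp_rot: [-179.9, -0.1, 143.5]
ft_force: [-1.5, -0.7, -0.4]
finger_gap: 84.8
grip_force: 0.0
```

```bash
python3 -c "
from h import *
go((554.1,193.4,18),toolR(143.6))"
```

```text
t 2.1 at [555.3 191.7 169.4] [-1.799e+02 -1.000e-01  1.435e+02] F [-1.5 -0.7 -0.4] gap 84.8
shift [  1.7   0.8 151.4] turn [-0.001 -0.002 -0.002]
```

{"name": "jog_arm", "arguments": {
  "rows": [
    [[1.5,1,40],[0,0,0]],
    [[1.5,1,75],[0,0,0]],
    [[1.5,1,100],[0,0,0]],
    [[1.5,1,120],[0,0,0]],
    [[1.5,1,120],[0,0,0]],
    [[1.5,1,120],[0,0,0]]
  ]
}}

```text
time: 2.7
tool_pos: [554.3, 190.3, 51.4]
tcp_rot: [-179.9, -0.0, 143.3]
ft_force: [0.7, 0.3, 0.3]
finger_gap: 84.9
grip_force: 0.0
```

```bash
python3 -c "
from h import *
go((554.1,193.4,18),toolR(143.6))"
```

```text
t 2.7 at [554.3 190.3  51.4] [-179.9   -0.   143.3] F [0.7 0.3 0.3] gap 84.9
shift [ 2.   2.4 33.4] turn [-0.001 -0.    -0.006]
```

{"name": "jog_arm", "arguments": {
  "rows": [
    [[2,2.4,15],[0,0,-0.005]],
    [[2,2.4,28],[0,0,-0.005]],
    [[2,2.4,33],[0,0,-0.005]],
    [[2,2.4,33],[0,0,-0.005]],
    [[2,2.4,33],[0,0,-0.005]]
  ]
}}

```text
time: 3.2
tool_pos: [554.0, 194.9, 18.3]
tcp_rot: [-180.0, -0.0, 143.6]
ft_force: [1.4, 0.9, -0.5]
finger_gap: 85.1
grip_force: 0.0
```

```bash
python3 -c "
from h import *
go((554.1,193.4,18),toolR(143.6))"
```

```text
t 3.2 at [554.  194.9  18.3] [-180.    -0.   143.6] F [ 1.4  0.9 -0.5] gap 85.1
shift [-1.  -1.1  0.3] turn [-0.    -0.     0.001]
```

{"name": "jog_arm", "arguments": {
  "rows": [
    [[-1,-1,0],[0,0,0]],
    [[-1,-1,0],[0,0,0]],
    [[-1,-1,0],[0,0,0]],
    [[-1,-1,0],[0,0,0]],
    [[-1,-1,0],[0,0,0]],
    [[-1,-1,0],[0,0,0]],
    [[-1,-1,0],[0,0,0]],
    [[-1,-1,0],[0,0,0]],
    [[-1,-1,0],[0,0,0]],
    [[-1,-1,0],[0,0,0]]
  ],
  "grip": 10,
  "force": 80
}}

```text
time: 4.2
tool_pos: [554.7, 193.6, 18.8]
tcp_rot: [180.0, 0.0, 143.6]
ft_force: [-0.6, -0.3, 5.1]
finger_gap: 22.9
grip_force: 79.4
```

```bash
python3 -c "
from h import *
go((554.1,193.4,200),toolR(163.6))"
```

```text
t 4.2 at [554.7 193.6  18.8] [180.    0.  143.6] F [-0.6 -0.3  5.1] gap 22.9
shift [   0.3   -0.4 -181.2] turn [ 0.001  0.001 -0.349]
```

{"name": "jog_arm", "arguments": {
  "rows": [
    [[0,0,-15],[0,0,0]],
    [[0,0,-50],[0,0,0]],
    [[0,0,-95],[0,0,0]],
    [[0,0,-140],[0,0,0]],
    [[0,0,-180],[0,0,0]],
    [[0,0,-210],[0,0,0]],
    [[0,0,-230],[0,0,0]],
    [[0,0,-230],[0,0,0]]
  ]
}}

```text
time: 5.0
tool_pos: [555.8, 193.8, 252.8]
tcp_rot: [179.7, 0.2, 143.6]
ft_force: [0.9, -0.6, -1.7]
finger_gap: 22.8
grip_force: 78.7
```

```bash
cat >> h.py <<'E'
YAW,TILT=-16.35,28.0
Rt=toolR(YAW+180,TILT)          # tool x downslope, z into the ramp
n=-Rt.apply([0,0,1]); ux=-Rt.apply([1,0,0])
O=np.array([505.95,-233.25,113.0])-12.4*n
def tgt(h,dx=0,dy=0): # TCP for cover underside h above deck; dx upslope
    return O+n*(h+18.5)+ux*dx+np.cross(n,ux)*dy
E
python3 -c "
from h import *
print(O,n,ux)
go(tgt(90),Rt)"
```

```text
[ 511.53602804 -234.88876183  102.05144985] [-0.45048613  0.13215821  0.88294759] [ 0.84724119 -0.24855345  0.46947156]
t 5.0 at [555.8 193.8 252.8] [179.7   0.2 143.6] F [ 0.9 -0.6 -1.7] gap 22.8
shift [-170.5 -389.2   53.8] turn [-0.081 -0.479 -0.343]
```

{"name": "jog_arm", "arguments": {
  "rows": [
    [[-17,-39,2],[-0.008,-0.048,-0.034]],
    [[-34,-78,5],[-0.016,-0.096,-0.069]],
    [[-51,-117,8],[-0.024,-0.144,-0.103]],
    [[-68,-156,12],[-0.032,-0.192,-0.137]],
    [[-85,-195,16],[-0.04,-0.24,-0.171]],
    [[-102,-233,22],[-0.049,-0.287,-0.206]],
    [[-119,-272,28],[-0.057,-0.335,-0.24]],
    [[-136,-311,35],[-0.065,-0.383,-0.274]],
    [[-153,-350,44],[-0.073,-0.431,-0.309]],
    [[-170,-389,54],[-0.081,-0.479,-0.343]]
  ]
}}

```text
time: 6.0
tool_pos: [459.1, -221.4, 192.4]
tcp_rot: [-179.7, 27.7, 163.8]
ft_force: [0.6, 0.5, -1.4]
finger_gap: 22.6
grip_force: 79.1
```

```bash
python3 -c "
from h import *
go(tgt(50),Rt)"
```

```text
t 6.0 at [ 459.1 -221.4  192.4] [-179.7   27.7  163.8] F [ 0.6  0.5 -1.4] gap 22.6
shift [-5.6  1.9 36.6] turn [-0.003 -0.005  0.003]
```

{"name": "jog_arm", "arguments": {
  "rows": [
    [[-2,1,12],[0,0,0]],
    [[-5,2,28],[-0.003,-0.005,0.003]],
    [[-5.5,2,36],[-0.003,-0.005,0.003]],
    [[-5.5,2,36],[-0.003,-0.005,0.003]],
    [[-5.5,2,36],[-0.003,-0.005,0.003]]
  ]
}}

```text
time: 6.5
tool_pos: [481.5, -223.9, 164.2]
tcp_rot: [179.9, 27.9, 163.6]
ft_force: [0.2, 0.1, -1.1]
finger_gap: 23.0
grip_force: 79.2
```

```bash
python3 -c "
from h import *
go(tgt(50),Rt)
o=[]
for n in('side','top'):
    im,d=snap(n,1);u,v=proj(n,O+50*ux*0).astype(int);o.append(cv2.resize(im[v-75:v+75,u-50:u+50],None,fx=4,fy=4,interpolation=cv2.INTER_CUBIC))
cv2.imwrite('pics/c1.png',np.hstack(o))"
```

```text
t 6.5 at [ 481.5 -223.9  164.2] [179.9  27.9 163.6] F [ 0.2  0.1 -1.1] gap 23.0
shift [ 1.  -2.1  1.4] turn [ 0.001 -0.002 -0.001]
```

View pics/c1.png

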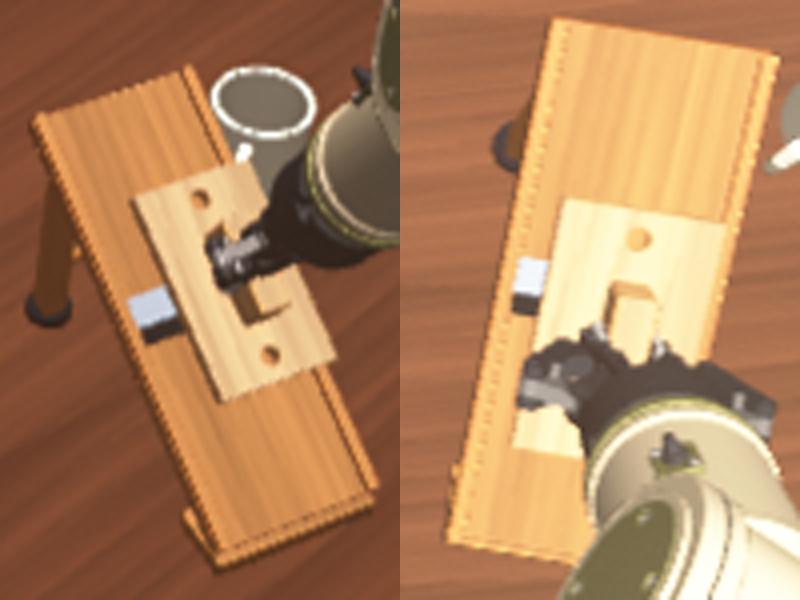

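The picture shows the cover held parallel above the ramp. In the crop, the upper hole is at (200,198) in the side half and (639,239) in the top half, and the lower hole is at (270,355) in the side half. I'll measure these in the deck frame.

```bash
cat > m.py <<'E'
from h import *
np.set_printoptions(precision=2,suppress=True)
uy=np.cross(n,ux);B=np.stack([ux,uy,n])
def off(c,n_): u,v=proj(n_,O).astype(int);return np.array([c[0]/4+u-50,c[1]/4+v-75])
def hole(k,nm,c,w=4):
    x,y=np.round(off(c,nm)).astype(int);S=cv2.cvtColor(cv2.imread(f'pics/{nm}{k}.png'),cv2.COLOR_BGR2HSV)[...,1].astype(float)
    p=S[y-w:y+w+1,x-w:x+w+1];p=np.clip(p-np.median(p)-15,0,None);v,u=np.mgrid[y-w:y+w+1,x-w:x+w+1];return np.array([(u*p).sum()/p.sum(),(v*p).sum()/p.sum()]),(x,y)
def onplane(nm,uv,h):
    o,d=ray(nm,uv);t=(h-(o-O)@n)/(d@n);return B@(o+d*t-O)
E
python3 -c "
from m import *
s=r.sense();tc=B@(s['tool_pos']-O);print('tcp deck',tc);H=tc[2]-18.5
hs,_=hole(1,'side',(200,198));ht,_=hole(1,'top',(639-400,239));hl,_=hole(1,'side',(270,355));print(_,hl,hs,ht)
X,e=tri(hs,ht);print('tri',B@(X-O),e)
print(onplane('side',hs,H+12),onplane('top',ht,H+12),onplane('side',hl,H+12))
for nm in ('side','top'):
    im,d=load(nm,1);q=(cloud(nm,d)-O)@B.T
    m=(abs(q[...,2]-H-12)<4)&(abs(q[...,0])<100)&(abs(q[...,1])<65);p=q[m]
    A=np.c_[p[:,:2],np.ones(len(p))];a=np.linalg.lstsq(A,p[:,2],rcond=None)[0];print(nm,len(p),'plate tilt',a,cv2.minAreaRect(p[:,:2].astype(np.float32)),p[:,:2].max(0),p[:,:2].min(0))
    S=cv2.cvtColor(load(nm,0)[0],cv2.COLOR_BGR2HSV)[...,1]<90
    for x,y in (((418,238),(402,200)) if nm=='side' else ((419,294),(429,248))): print('pin',onplane(nm,blob(S,x,y)[0],13))
"
```

```text
tcp deck [ 2.15  1.84 70.69]
(np.int64(426), np.int64(233)) [425.16 232.46] [407.68 193.39] [431.4  253.47]
tri [58.92  0.86 62.02] 1.1452827332759163
[58.81  2.56 64.19] [59.14  0.84 64.19] [-56.79   2.3   64.19]
side 1062 plate tilt [-0.    0.   63.18] ((1.2576217651367188, 2.24359130859375), (150.94711303710938, 93.10435485839844), 0.7407745122909546) [76.84 48.84] [-73.77 -44.79]
pin [-57.78   0.98  13.  ]
pin [58.21  0.76 13.  ]
top 1282 plate tilt [-0.   -0.   63.97] ((0.7228469848632812, -0.0033721923828125), (151.31527709960938, 90.81000518798828), 0.1436796486377716) [76.31 45.5 ] [-75.04 -45.31]
pin [-57.9   -0.18  13.  ]
pin [57.65 -0.41 13.  ]
```

{"name": "jog_arm", "arguments": {
  "rows": [
    [[1.2,-1.4,8],[0,0,0]],
    [[1.2,-1.4,16],[0,0,0]],
    [[1.2,-1.4,20],[0,0,0]],
    [[1.2,-1.4,20],[0,0,0]],
    [[1.2,-1.4,20],[0,0,0]],
    [[1.2,-1.4,20],[0,0,0]]
  ]
}}

```text
time: 7.2
tool_pos: [489.4, -228.6, 146.9]
tcp_rot: [180.0, 28.0, 163.5]
ft_force: [-0.1, 1.5, -1.9]
finger_gap: 23.0
grip_force: 79.2
```

```bash
python3 -c "
from m import *
go(O+18.5*n+0.95*ux+0.45*uy,Rt)
o=[]
for nm in('side','top'):
    im,d=snap(nm,2);u,v=proj(nm,O).astype(int);o.append(cv2.resize(im[v-75:v+75,u-50:u+50],None,fx=4,fy=4,interpolation=cv2.INTER_CUBIC))
cv2.imwrite('pics/c2.png',np.hstack(o))
H=B@(r.sense()['tool_pos']-O);print(H)
for nm in('side','top'):
    im,d=load(nm,2);q=(cloud(nm,d)-O)@B.T
    p=q[(abs(q[...,2]-H[2]+6.5)<4)&(abs(q[...,0])<100)&(abs(q[...,1])<60)];print(nm,cv2.minAreaRect(p[:,:2].astype(np.float32)),np.median(p[:,2]))
"
```

```text
t 7.2 at [ 489.4 -228.6  146.9] [180.   28.  163.5] F [-0.1  1.5 -1.9] gap 23.0
shift [-0.2  0.7 31.9] turn [-0. -0. -0.]
[ 0.88 -0.27 50.55]
side ((1.3572235107421875, -0.9020729064941406), (93.06239318847656, 150.44802856445312), 89.85820007324219) 43.52807397301904
top ((0.22528839111328125, -2.3203201293945312), (91.09355163574219, 151.05816650390625), 89.96237182617188) 43.85280552980053
```

View pics/c2.png

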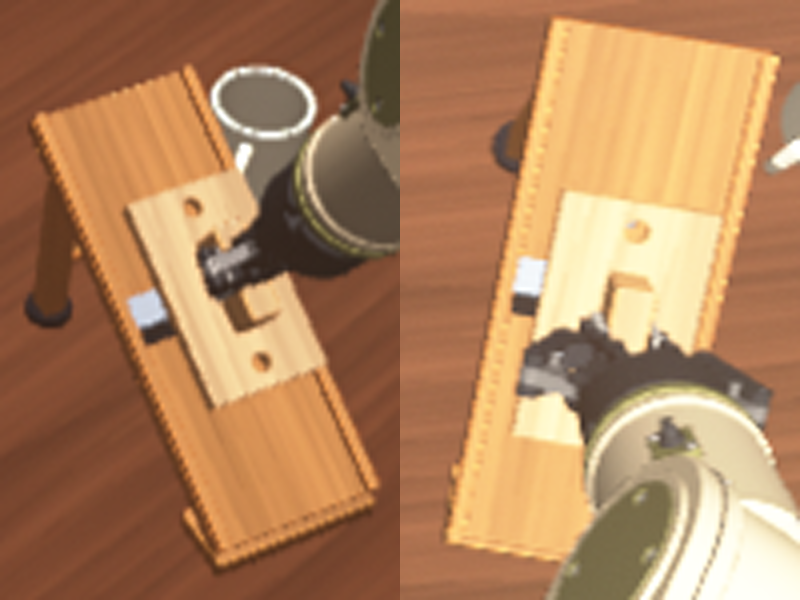

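The pins' tips now show through the holes, at (194,203) in the side half and (634,229) in the top half. The plate sits about 1.3 mm too far in -y, so I'll nudge it and re-check.

{"name": "jog_arm", "arguments": {
  "rows": [
    [[0.3,1.2,4],[0,0,0]],
    [[0.3,1.2,6],[0,0,0]],
    [[0.3,1.2,6],[0,0,0]],
    [[0.3,1.2,6],[0,0,0]],
    [[0.3,1.2,6],[0,0,0]],
    [[0.3,1.2,6],[0,0,0]]
  ]
}}

```text
time: 7.9
tool_pos: [492.1, -228.2, 141.4]
tcp_rot: [180.0, 28.0, 163.5]
ft_force: [0.1, 0.4, -1.5]
finger_gap: 22.9
grip_force: 79.2
```

```bash
python3 -c "
from m import *
go(O+18.5*n+0.95*ux+0.45*uy,Rt)
o=[]
for nm in('side','top'):
    im,d=snap(nm,3);u,v=proj(nm,O).astype(int);o.append(cv2.resize(im[v-50:v+50,u-33:u+33],None,fx=6,fy=6,interpolation=cv2.INTER_CUBIC))
cv2.imwrite('pics/c3.png',np.hstack(o))
H=B@(r.sense()['tool_pos']-O);print(H)
for nm in('side','top'):
    im,d=load(nm,3);q=(cloud(nm,d)-O)@B.T
    p=q[(abs(q[...,2]-H[2]+6.5)<4)&(abs(q[...,0])<100)&(abs(q[...,1])<60)];print(nm,cv2.minAreaRect(p[:,:2].astype(np.float32)),np.median(p[:,2]))
"
```

```text
t 7.9 at [ 492.1 -228.2  141.4] [180.   28.  163.5] F [ 0.1  0.4 -1.5] gap 22.9
shift [-0.6 -0.5 25.9] turn [-0. -0. -0.]
[ 0.34  1.   44.36]
side ((0.88372802734375, 0.6775779724121094), (93.4937973022461, 150.86029052734375), 89.91242218017578) 37.53873365389082
top ((-0.25040435791015625, -0.9428443908691406), (90.87035369873047, 151.4046173095703), 89.71983337402344) 37.89426600279273
```

View pics/c3.png

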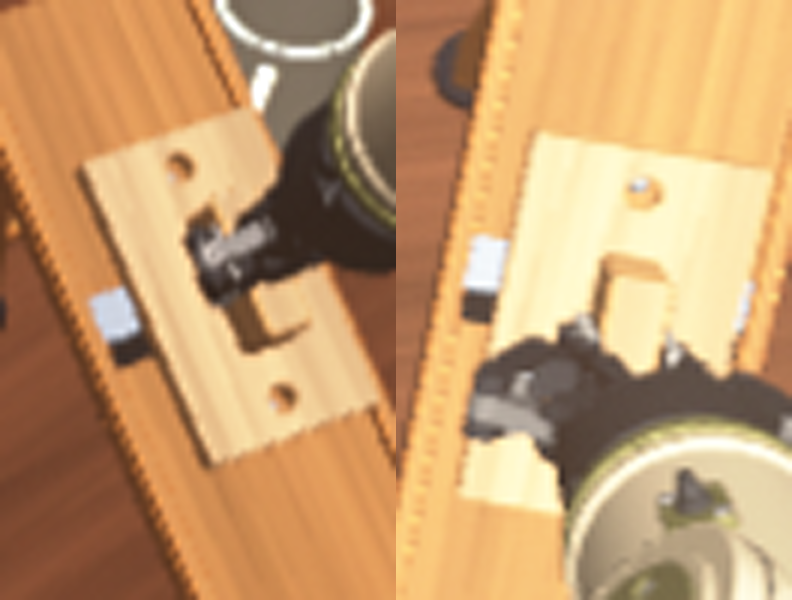

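The pins are centred behind both holes: side half (178,165) and (283,398), top half (641,190). The error is within about 0.5 mm, so I'll lower slowly.

{"name": "jog_arm", "arguments": {
  "rows": [
    [[0,0.2,2],[0,0,0]],
    [[0,0.2,4],[0,0,0]],
    [[0,0.2,6],[0,0,0]],
    [[0,0.2,8],[0,0,0]],
    [[0,0.2,10],[0,0,0]],
    [[0,0.2,12],[0,0,0]],
    [[0,0.2,12],[0,0,0]]
  ]
}}

```text
time: 8.7
tool_pos: [497.5, -229.4, 130.3]
tcp_rot: [179.9, 27.9, 163.5]
ft_force: [0.5, -0.5, -1.7]
finger_gap: 22.5
grip_force: 79.2
```

```bash
python3 -c "
from m import *
go(O+18.5*n+0.95*ux+0.45*uy,Rt);print(B@(r.sense()['tool_pos']-O),B@r.sense()['ft_force'])"
```

```text
t 8.7 at [ 497.5 -229.4  130.3] [179.9  27.9 163.5] F [ 0.5 -0.5 -1.7] gap 22.5
shift [-1.  -0.9 13.5] turn [-0. -0. -0.]
[-0.02  1.32 31.97] [-0.27 -0.36 -1.77]
```

{"name": "jog_arm", "arguments": {
  "rows": [
    [[-0.3,-0.3,2],[0,0,0]],
    [[-0.3,-0.3,4],[0,0,0]],
    [[-0.3,-0.3,6],[0,0,0]],
    [[-0.3,-0.3,8],[0,0,0]],
    [[-0.3,-0.3,10],[0,0,0]],
    [[-0.3,-0.3,10],[0,0,0]]
  ]
}}

```text
time: 9.3
tool_pos: [502.1, -231.1, 121.6]
tcp_rot: [179.9, 27.9, 163.5]
ft_force: [0.2, -0.4, -1.5]
finger_gap: 22.9
grip_force: 79.2
```

```bash
python3 -c "
from m import *
go(O+18.5*n+0.95*ux+0.45*uy,Rt);print(B@(r.sense()['tool_pos']-O),B@r.sense()['ft_force'])"
```

```text
t 9.3 at [ 502.1 -231.1  121.6] [179.9  27.9 163.5] F [ 0.2 -0.4 -1.5] gap 22.9
shift [-0.7 -0.6  3.5] turn [-0. -0. -0.]
[ 0.24  1.   21.98] [-0.46 -0.34 -1.43]
```

{"name": "jog_arm", "arguments": {
  "rows": [
    [[0,0,1],[0,0,0]],
    [[0,0,2],[0,0,0]],
    [[0,0,3],[0,0,0]],
    [[0,0,3.5],[0,0,0]],
    [[0,0,3.5],[0,0,0]]
  ]
}}

```text
time: 9.8
tool_pos: [503.8, -231.7, 119.0]
tcp_rot: [180.0, 28.0, 163.5]
ft_force: [-2.8, 1.0, 1.0]
finger_gap: 23.0
grip_force: 79.7
```

```bash
python3 -c "
from m import *
print(B@(r.sense()['tool_pos']-O),B@r.sense()['ft_force'])"
```

```text
[ 0.6   0.91 18.88] [-2.16  0.19  2.25]
```

{"name": "jog_arm", "arguments": {
  "rows": [
    [[0,0,0.4],[0,0,0]],
    [[0,0,0.8],[0,0,0]],
    [[0,0,0.8],[0,0,0]],
    [[0,0,0.8],[0,0,0]]
  ]
}}

```text
time: 10.2
tool_pos: [503.8, -231.7, 119.0]
tcp_rot: [180.0, 27.9, 163.6]
ft_force: [-17.8, 6.9, 14.1]
finger_gap: 22.9
grip_force: 82.7
```

```bash
python3 -c "
from m import *
print(B@(r.sense()['tool_pos']-O),B@r.sense()['ft_force'])
for nm in('side','top'):
    im,d=snap(nm,4);q=(cloud(nm,d)-O)@B.T
    m=(abs(q[...,2]-12)<3)&(abs(q[...,0])<90)&(abs(q[...,1])<44);k,l,st,c=cv2.connectedComponentsWithStats(m.astype(np.uint8));p=q[l==1+np.argmax(st[1:,4])]
    A=np.c_[p[:,:2],np.ones(len(p))];print(nm,len(p),np.linalg.lstsq(A,p[:,2],rcond=None)[0].round(4))
    m=(abs(q[...,2])<4)&(abs(q[...,0])<150)&(abs(q[...,0])>85)&(abs(q[...,1])<44);print('deck',np.median(q[m][:,2]))
"
```

```text
[ 0.64  0.89 18.86] [-10.16   1.58  21.39]
side 814 [ 0.    0.   11.89]
deck -0.08240713761315203
top 895 [-0.  -0.  12.3]
deck 0.4446176090893464
```

The cover is flush: its top is 12.0 mm above the deck with no tilt, under a light press. I'll let go now.

{"name": "jog_arm", "arguments": {
  "rows": [
    [[0,0,-0.6],[0,0,0]],
    [[0,0,-0.6],[0,0,0]],
    [[0,0,-0.6],[0,0,0]],
    [[0,0,-0.6],[0,0,0]],
    [[0,0,-0.6],[0,0,0]],
    [[0,0,-0.6],[0,0,0]],
    [[0,0,-0.6],[0,0,0]],
    [[0,0,-0.6],[0,0,0]]
  ],
  "grip": 65
}}

```text
time: 11.1
tool_pos: [503.9, -231.7, 118.7]
tcp_rot: [180.0, 28.0, 163.5]
ft_force: [-0.7, -0.8, 0.1]
finger_gap: 64.7
grip_force: 0.0
```

{"name": "jog_arm", "arguments": {
  "rows": [
    [[0,0,-5],[0,0,0]],
    [[0,0,-15],[0,0,0]],
    [[0,0,-30],[0,0,0]],
    [[0,0,-55],[0,0,0]],
    [[0,0,-85],[0,0,0]],
    [[0,0,-120],[0,0,0]],
    [[0,0,-150],[0,0,0]],
    [[0,0,-170],[0,0,0]],
    [[0,0,-170],[0,0,0]],
    [[0,0,-170],[0,0,0]]
  ]
}}

```text
time: 12.1
tool_pos: [427.4, -209.4, 269.4]
tcp_rot: [-180.0, 28.1, 163.5]
ft_force: [0.3, -0.8, -1.0]
finger_gap: 65.1
grip_force: 0.0
```

```bash
python3 -c "
from m import *
go(tgt(100),Rt)
o=[]
for nm in('side','top'):
    im,d=snap(nm,5);u,v=proj(nm,O).astype(int);o.append(cv2.resize(im[v-75:v+75,u-50:u+50],None,fx=4,fy=4,interpolation=cv2.INTER_CUBIC))
    q=(cloud(nm,d)-O)@B.T
    m=(abs(q[...,2]-12)<3)&(abs(q[...,0])<90)&(abs(q[...,1])<50);k,l,st,c=cv2.connectedComponentsWithStats(m.astype(np.uint8));p=q[l==1+np.argmax(st[1:,4])]
    A=np.c_[p[:,:2],np.ones(len(p))];print(nm,len(p),np.linalg.lstsq(A,p[:,2],rcond=None)[0].round(4))
cv2.imwrite('pics/c5.png',np.hstack(o))"
```

```text
t 12.1 at [ 427.4 -209.4  269.4] [-180.    28.1  163.5] F [ 0.3 -0.8 -1. ] gap 65.1
shift [ 1.1 -0.7 70.5] turn [-0.  0. -0.]
side 931 [ 0. -0. 12.]
top 1630 [-0.   -0.   12.22]
```

View pics/c5.png

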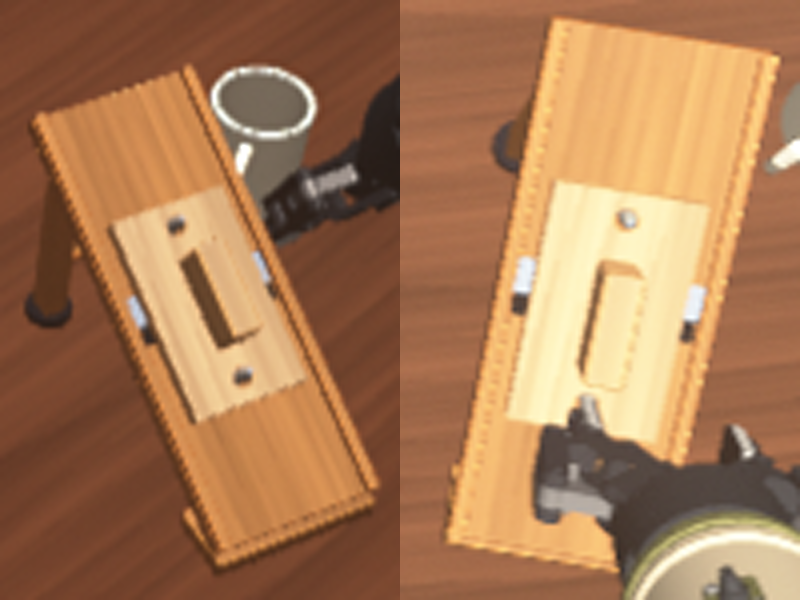

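The cover lies flush with both pins through its holes (side half (177,224) and (243,376), top half (626,218)), and the hand is clear.

```bash
python3 -c "
from bench import r
print(r.hand_in())"
```

```text
the job is handed in; nothing more can be done
None
```

The blade cover lies flush on the ramp over both pins, released with the hand clear; the jar, bowl and mug were not touched, and the job was handed in at about 12 s of the allowed 42 s.

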